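# Reset the microscope lamp's locking dial

### The job

Set the microscope lamp's locking dial to the green dot: pull the dial up to unlock it, turn it until its white pointer is at the green dot, feel for the notch beside it and push the dial back in until it is fully home in that notch, then let go. Never force it: lean on the dial with no more than about 20 N, and leave the jar, the screwdriver and the circuit board where they are.

Things in the scene. Friction and masses are not known exactly. Their poses are not given: they have to be found in the camera images.
- lampbox: White lamp control box fixed to the table, 160 (x) x 150 (y) x 62 mm high; origin at the centre of its underside, z up. The dial's axis is its vertical centre line. On its top a fixed black ring (radius 30 to 42 mm), 10 mm high, has five notches 8 mm deep (floor 2 mm over the box top): one 7 mm wide beside each of four dots, and one 24 mm wide on the box's +x side, where the pointer starts.
- dial: Locking dial: aluminium disc (53 mm across, its top 11 mm over the box top when home) with an upright black grip bar 44 long, 14 thick, top 45 mm over the box top. Origin on the axis, level with the box top when home; x along the bar to the pointer, z up. Slides 13 mm up to a stop and stays at any height (takes about 4 N). Raised over 8 mm it turns easily, 1.7 rad either way from the box's +x.
- dial_grip (a point): Point on the dial's axis inside the grip bar, 35 mm above the box top when home and 10 mm under the bar's top: where to pinch the bar across its 14 mm thickness (along the dial's y).
- pointer_tip (a point): Tip of the dial's white pointer, 41 mm from the axis. The pointer is a lug 5 mm wide, 6 mm tall, flat underneath. Home, it sits in a notch and the dial cannot be turned out. Pushed down beside a notch it lands on the ring and the dial stays 8 mm out: do not press hard there (over 30 N between pointer and ring breaks it). Within about 1 mm of a notch's middle it drops in.
- green_dot (a point): Green dot on the box top (13 mm across, 3 mm high), 52 mm from the axis; three others are grey. The four lie 0.81 and 1.17 rad to either side of the box's +x; which is green varies. They are stuck on carelessly: the notch that belongs to a dot lies 0.06 to 0.20 rad to one side or the other of it (side and amount not known), so it must be felt for. The other notches are over 0.4 rad away.
- jar_mid (a point): Bystander: amber flux jar, 40 mm across and 50 mm tall, half-way up.
- driver_grip (a point): Bystander: red-handled screwdriver, 150 mm long, lying down; its handle.
- board_mid (a point): Bystander: green circuit board, 85 x 60 mm, lying flat; its middle.
Mind the look-alikes: they are no part of the job. Several things have the shape of the lampbox; the one meant has the colours described above.

How it is judged (in metres and radians):
On the way, in this order (a step that is already met when the one before it is completed fails the run):
1. the dial is pulled up clear of the ring (over 8.5 mm) (z of dial in the frame of lampbox above 0.0705 m), for 0.1 s.
2. the raised dial (over 6 mm out) is turned until the pointer is at the green dot (tip within 18 mm of it) (z of dial in the frame of lampbox above 0.068 m and horizontal distance between pointer_tip and green_dot below 0.0185 m), for 0.1 s.
At the end, for the whole second after the job is handed in: the dial is home (within 2 mm), its pointer in the notch beside the green dot (tip within 18 mm of the dot's centre, level), at rest and released (z of dial in the frame of lampbox below 0.064 m and horizontal distance between pointer_tip and green_dot below 0.0185 m and linear speed of dial below 0.01 m/s); the robot touches nothing.
It fails at once if the dial is forced: over 30 N between its pointer and the ring (contact force between dial and lampbox above 30 N).
It fails at once if the flux jar is moved more than 15 mm (distance of jar_mid from where it was at the start of the episode above 0.015 m).
It fails at once if the screwdriver is moved more than 15 mm (distance of driver_grip from where it was at the start of the episode above 0.015 m).
It fails at once if the circuit board is moved more than 15 mm (distance of board_mid from where it was at the start of the episode above 0.015 m).
It also fails if it takes over 54 s, if anything falls off the work surface, if the arm or the gripper's body presses on something with over 40 N, if the wrist force passes 120 N, or if a joint passes its speed limit or range.

### The arm

A 6-joint arm with a two-finger parallel gripper is mounted at the origin on the work surface. World frame = base frame: x ahead of the robot, y to its left, z up, the work surface at z = 0. Lengths are in mm, angles in rad, forces in N, time in s.
With the tool pointing down it reaches from about 375 to 925 mm from the base axis. Payload 5.7 kg.
Tool frame: the origin (TCP) lies on the front face of the gripper's body, between the roots of the fingers; the fingertips stand 73 mm ahead of it and the grasp point (between the pads) lies 54 mm ahead of it (bot.tip_reach is the distance from the TCP to the fingertips, in mm); z points along the fingers, y is the line along which they close (so a half turn about z gives the same grasp; the last joint's range is limited). The gripper opens to 85 mm and grips with 20 to 120 N. Pads are 22 mm wide; open, the fingers measure 114 mm over their backs; the gripper's body (76 mm by 85 mm) begins 54 mm behind the grasp point. The pads swing forward as they close: fully open they stand 13 mm farther back than shut.
Start: joints at [1.095, 0.359, 1.51, -0, 1.272, -0.115], TCP at [211.808, 561.346, 303.867] pointing down, gripper open.
Joint ranges: [-2.97, 2.97], [-1.01, 2.36], [0.21, 2.38], [-0.96, 4.11], [0.2, 2.71], [-2.98, 2.98]. Speed limits (rad/s): [2.39, 2.39, 3.14, 3.14, 3.14, 3.14].

### API

Orientations are given as a 3x3 rotation matrix whose columns are the frame's x, y, z axes.
In Python, from bench import telemetry, camera, bot gives the robot as it stands.
- The arm moves only by the tool send_rows, never from a script. Its argument "motion" is a list of rows, each a list of 7 numbers: the turn, a rotation vector about the world's x, y, z in degrees, then the shift along the world's x, y, z in m, then the closure in counts, from 0 (fully open) to 255 (shut). In form: [[rx, ry, rz, dx, dy, dz, claw], ...]. A call has 1 to 12 rows; each row is the pose to reach, as a shift and turn from the pose commanded when the call began; what a row does not reach only later rows make up. A row lasts 1/8 s, in which the tool goes at most 62.5 mm and 10.7 degrees, less where a joint would pass 70% of its speed; a pose out of reach is approached as far as the arm can. A call with a gripper value outside its range is refused whole. The fingers move at their own pace and stop on an object; the grip force is fixed at half the most. Time passes only in rows, so rows that repeat a pose let the fingers close. It gives the time, the measured TCP pose, the force, the opening and the grip force at its end, in the units of the state.
- telemetry.get_obs(): the state, without advancing time (a new reading comes with each control period).
- camera(name): name is "scene" or "top" or "wrist"; returns a dict with "frame" (384x512x3 uint8, blue, green, red), "K" (3x3 intrinsics, pixels), "D" ([k1, k2, p1, p2, k3] as OpenCV has them; the pictures are not rectified), "R" (3x3) and "t" (3): a world point X has camera coordinates R X + t. Camera axes: x right, y down, z forward; pixel columns grow to the right and rows downward; lengths in mm; the calibration is good to about 2 mm. A picture is of the moment at which its call begins. There is no depth.
- bot.finish_job(): hands the job in; it is judged then, once.
The state is a dict: "t": time; "qpos": joint angles; "joint_vel": joint speeds; "effort": joint torques, N m; "ee_pos": TCP position; "eef_rot": TCP orientation; "wrist_force": force on the tool from outside, world axes, zero at the start; "ft_torque": the same for the moment, N m; "finger_gap": finger opening in mm; "grip_force": force on a finger pad.
Only numpy, scipy, OpenCV 4.12 (cv2) and the standard library are available. Lean on these libraries where they do the work, as an engineer would, in place of code of your own. Each camera call takes 0.05 s, during which the arm holds its last target. There are 200 camera calls.

## Working session

There is one attempt and no reset: what is moved stays moved. The work goes in short steps, Python scripts to look and compute and a tool call to move; the robot and the scene stay as the last step left them, time stands still between calls to the robot, and variables do not carry over. Pictures are saved under pics/ and viewed, at most 10 in all, crops included, and the job is handed in when it is done.

Besides the shell and the picture viewer there is one more tool, called after "Call:" as name(argument=value, ...), one argument or row to a line, values as JSON. send_rows: Moves the arm, as the interface text tells. Its arguments: {"type":"object","properties":{"motion":{"type":"array","items":{"type":"array","items":{"type":"number"}}}},"required":["motion"]}

```bash
mkdir -p pics; cat > h.py <<'E'
import numpy as np, cv2
from bench import telemetry, camera, bot
def ray(c,uv,z):
    K,D,R,t=[np.array(c[k],float) for k in ("K","D","R","t")]
    p=cv2.undistortPoints(np.array([[uv]],float),K,D)[0,0]
    d=R.T@np.array([p[0],p[1],1]); o=-R.T@t.ravel()
    return o+d*(z-o[2])/d[2]
def proj(c,X):
    K,D,R,t=[np.array(c[k],float) for k in ("K","D","R","t")]
    return cv2.projectPoints(np.array([X],float),cv2.Rodrigues(R)[0],t,K,D)[0].reshape(-1,2)
E
python3 - <<'E'
from h import *
a=camera("top");b=camera("scene")
import pickle;pickle.dump((a,b),open("c0.pkl","wb"))
cv2.imwrite("pics/a.png",cv2.resize(a["frame"],(800,600),interpolation=cv2.INTER_CUBIC))
cv2.imwrite("pics/b.png",cv2.resize(b["frame"],(800,600),interpolation=cv2.INTER_CUBIC))
o=telemetry.get_obs();print(o)
E
```

```text
{'t': 0.1, 'qpos': array([ 1.09487996e+00,  3.59442305e-01,  1.51133760e+00, -5.63798032e-06,
        1.27253362e+00, -1.15085691e-01]), 'joint_vel': array([-0.00010512, -0.00110292, -0.00270228, -0.00020823, -0.00063931,
       -0.00115066]), 'effort': array([-4.63828110e-04, -5.28655529e+01, -2.79349190e+01, -3.38507907e-04,
        5.01841350e-03, -2.22920681e-05]), 'ee_pos': array([211.5973354 , 560.90760123, 303.12690535]), 'eef_rot': array([[-9.35604387e-01,  3.53049312e-01, -7.83629155e-04],
       [ 3.53050129e-01,  9.35603153e-01, -1.53209909e-03],
       [ 1.92259379e-04, -1.71009901e-03, -9.99998519e-01]]), 'wrist_force': array([-0.22348228,  0.04486401, -0.06029673]), 'ft_torque': array([-0.0346496 ,  0.00390836, -0.02009984]), 'grip_force': 0.0, 'finger_gap': 85.40300425366483}
```

View pics/a.png

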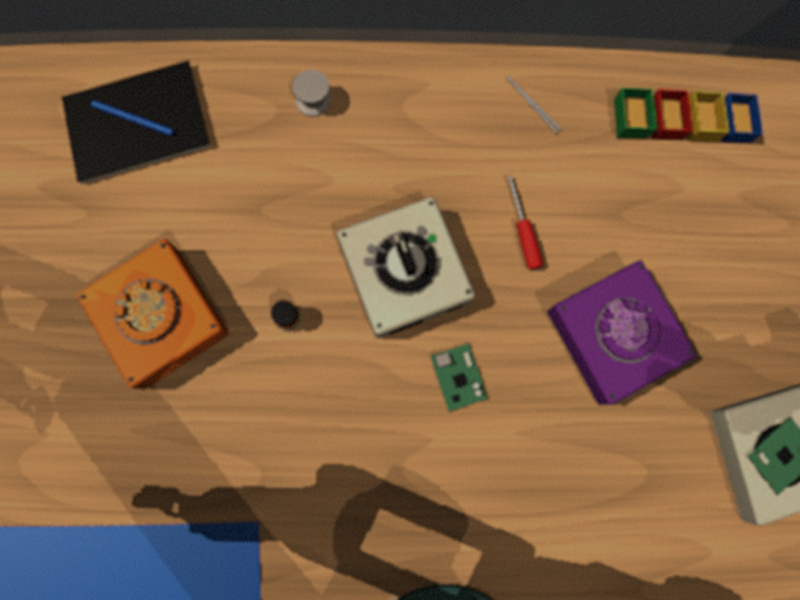

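View pics/b.png

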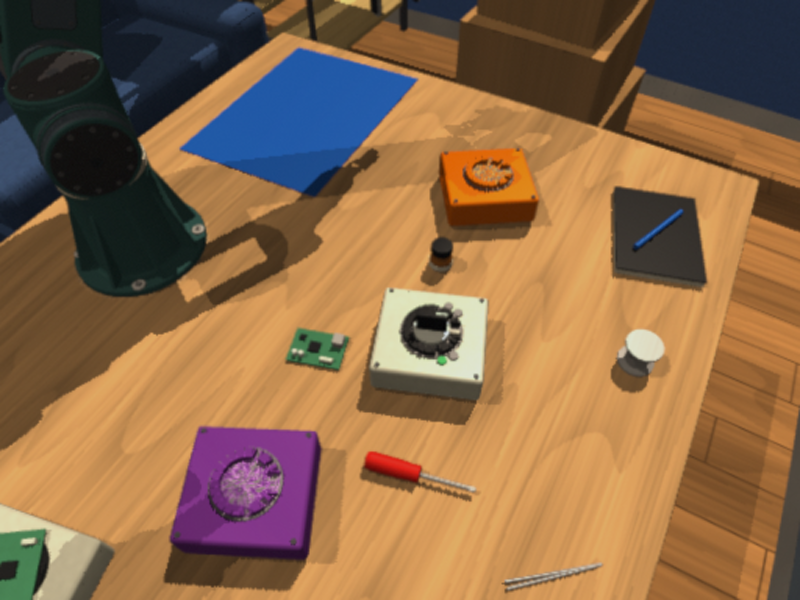

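The top view (800x600) shows four things shaped like the lampbox: white at (405,265) with a black ring, grey dots and one green dot; orange at (152,312); purple at (625,332); and white at (775,455) with a board on top. I choose the white one at (405,265) and will check it in a crop. The jar is at (285,315), the screwdriver at (530,243) and the board at (460,377).

```bash
python3 - <<'E'
from h import *
import pickle
a,b=pickle.load(open("c0.pkl","rb"))
A=cv2.resize(a["frame"][115:225,205:315],(600,600),interpolation=cv2.INTER_CUBIC)
cv2.imwrite("pics/c.png",A)
# crop px -> full: u=205+x*110/600
E
```

```text
(no output)
```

View pics/c.png

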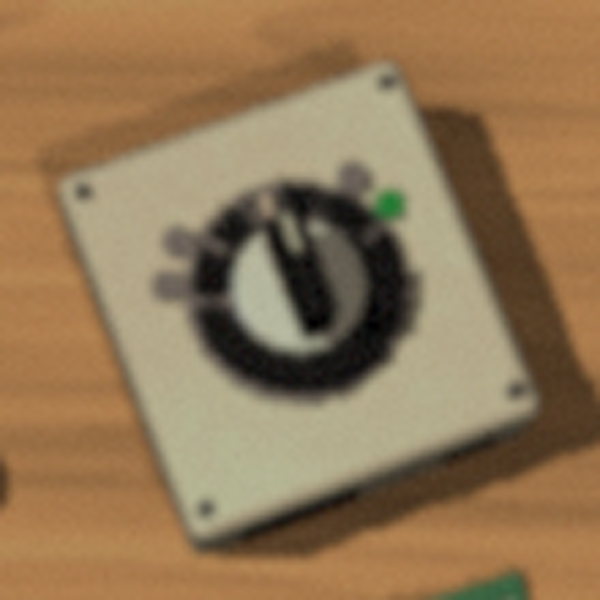

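The crop confirms it: a white box with screws at crop (84,191), (388,81), (517,390) and (206,509). The green dot is at (390,205), two grey dots are on the left, one is at (353,178), and the pointer is up-left at (265,205).

```bash
python3 - <<'E'
from h import *
import pickle
a,b=pickle.load(open("c0.pkl","rb"))
f=lambda x,y,z=62: ray(a,(205+(x+.5)*110/600-.5,115+(y+.5)*110/600-.5),z)
S=np.array([f(*p) for p in [(84,191),(388,81),(517,390),(206,509)]])
C=S.mean(0);print("centre",C,"ring c",f(303,291,72))
print([np.linalg.norm(S[i]-S[i-1]) for i in range(4)])
# x dir: mean of (S0-S3),(S1-S2)
d=S[0]-S[3]+S[1]-S[2];th=np.arctan2(d[1],d[0]);print("box yaw",th)
e=S[0]-S[1]+S[3]-S[2];print("y yaw",np.arctan2(e[1],e[0])-np.pi/2)
for n,p in dict(green=(390,205,65),g1=(353,178,65),g2=(180,242,65),g3=(168,286,65)).items():
    q=f(*p)-C;print(n,np.hypot(*q[:2]),(np.arctan2(q[1],q[0])-th+np.pi)%(2*np.pi)-np.pi)
q=f(265,205,72)-C;print("ptr",np.hypot(*q[:2]),np.arctan2(q[1],q[0])-th)
# scene cam check
for X in [C,f(390,205,65)]: print(proj(b,X)*800/512)
T=f(285,315)
for n,p,z in [("jar",(285,315),50),("drv",(530,243),10),("board",(460,377),0)]: print(n,ray(a,(p[0]*.64,p[1]*.64),z))
o=telemetry.get_obs();R=o["eef_rot"];print("tool y yaw",np.arctan2(R[1,1],R[0,1]))
E
```

```text
centre [561.15517806  54.89348472  62.        ] ring c [558.20767774  53.73982292  72.        ]
[np.float64(138.7477164249829), np.float64(132.39710826644253), np.float64(138.38721419400244), np.float64(132.7314824677057)]
box yaw 0.37206954406595466
y yaw 0.3745960598632103
green 50.56700810391237 -1.180014356413054
g1 50.95043862945855 -0.8114873039875361
g2 51.32058883388109 0.8277225338936129
g3 52.41422752277209 1.1913266155229154
ptr 35.19879111407778 0.03710116115142437
[[431.95975648 331.54603035]]
[[441.99425217 359.53407921]]
jar [486.97313746 221.88568183  50.        ]
drv [ 606.25675222 -135.15428628   10.        ]
board [405.92626413 -27.07310203   0.        ]
tool y yaw 1.2099674792367976
```

Call:
send_rows(
  motion=[
    [0,0,42,0.349,-0.507,-0.04,0],
    [0,0,42,0.349,-0.507,-0.04,0],
    [0,0,42,0.349,-0.507,-0.04,0],
    [0,0,42,0.349,-0.507,-0.04,0],
    [0,0,42,0.349,-0.507,-0.04,0],
    [0,0,42,0.349,-0.507,-0.04,0],
    [0,0,42,0.349,-0.507,-0.04,0],
    [0,0,42,0.349,-0.507,-0.04,0],
    [0,0,42,0.349,-0.507,-0.04,0],
    [0,0,42,0.349,-0.507,-0.04,0],
    [0,0,42,0.349,-0.507,-0.04,0],
    [0,0,42,0.349,-0.507,-0.04,0],
  ],
)

```text
t: 1.6
ee_pos: [560.5, 54.0, 263.3]
eef_rot: [[-0.932, -0.362, -0.002], [-0.362, 0.932, 0.0], [0.001, 0.001, -1.0]]
wrist_force: [-1.3, 0.7, -0.1]
finger_gap: 85.5
grip_force: 0.0
```

```bash
python3 - <<'E'
from h import *
import pickle
w=camera("wrist");pickle.dump(w,open("w0.pkl","wb"))
cv2.imwrite("pics/w.png",cv2.resize(w["frame"],(800,600),interpolation=cv2.INTER_CUBIC))
o=telemetry.get_obs();print(o["t"],o["ee_pos"],o["eef_rot"],o["wrist_force"],bot.tip_reach)
print(proj(w,[560.5,54.5,107])*800/512-0,proj(w,[560.5,54.5,62])*800/512)
E
```

```text
1.65 [559.89196906  54.91078606 263.4122179 ] [[-9.31658267e-01 -3.63331628e-01 -1.73240326e-03]
 [-3.63332997e-01  9.31659186e-01  5.43550942e-04]
 [ 1.41652016e-03  1.13584300e-03 -9.99998352e-01]] [-0.17616042 -0.20095064 -0.00739296] 72.6
[[401.67730609 306.47004704]] [[401.87320306 278.11889912]]
```

View pics/w.png

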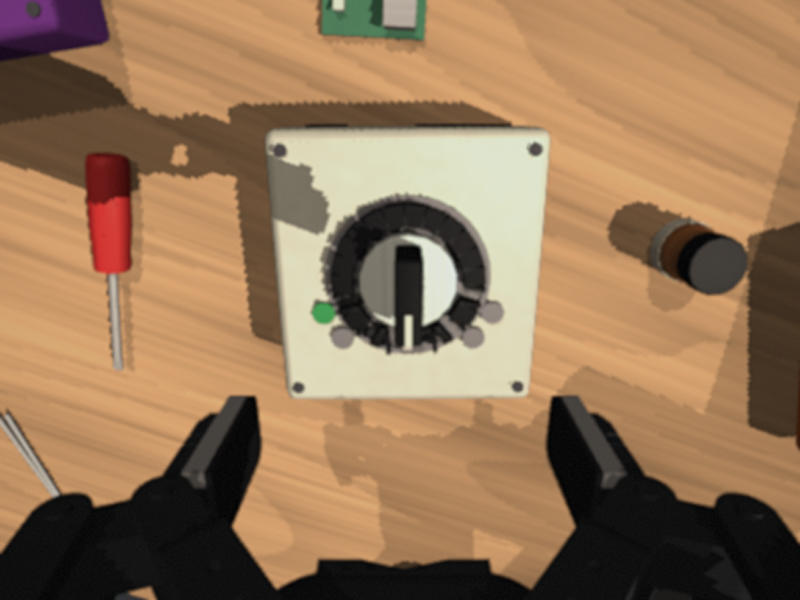

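The wrist view shows screws at (279,150), (535,149), (517,387) and (298,388). The green dot is at (323,313), the pointer stripe at (408,330) and the bar centreline at column 408.

```bash
python3 - <<'E'
from h import *
import pickle
w=pickle.load(open("w0.pkl","rb"))
f=lambda x,y,z=62: ray(w,((x+.5)*.64-.5,(y+.5)*.64-.5),z)
S=np.array([f(*p) for p in [(279,150),(535,149),(517,387),(298,388)]]);C=S.mean(0);print(C)
print([np.linalg.norm(S[i]-S[i-1]) for i in range(4)])
d=S[3]-S[0]+S[2]-S[1];th=np.arctan2(d[1],d[0]);e=S[1]-S[0]+S[2]-S[3];print("yaw",th,np.arctan2(e[1],e[0])-np.pi/2)
for p in [(323,313),(343,337),(473,337),(492,312)]:
    q=f(*p,65)-C;print(np.hypot(*q[:2]),np.arctan2(q[1],q[0])-th)
print("bar",f(408,330,107)-C,f(408,248,107)-C, "ring",f(408,275,72))
for s in(22,-22):print(proj(w,C+[s*np.cos(th),s*np.sin(th),45])/.64)
E
```

```text
[559.10103348  57.01699913  62.        ]
[np.float64(138.6439273016121), np.float64(132.05649063665584), np.float64(138.52480391099527), np.float64(132.14254202447106)]
yaw 0.37375152372531556 0.3737603132547964
51.5371966295114 -1.1788778546983003
50.56278474131401 -0.8200198356293604
51.28447289833786 0.8239802184295375
51.582298793137554 1.1828405705994882
bar [11.49154513  4.49505614 45.        ] [-26.22861127 -10.23421427  45.        ] ring [554.67262514  55.62461976  72.        ]
[[407.76875723 347.97448354]]
[[407.63330305 260.77241525]]
```

Call:
send_rows(
  motion=[
    [0,0,0,-0.001,0.002,-0.03,100],
    [0,0,0,-0.001,0.002,-0.07,100],
    [0,0,0,-0.001,0.002,-0.1,100],
    [0,0,0,-0.001,0.002,-0.112,100],
    [0,0,0,-0.001,0.002,-0.112,100],
    [0,0,0,-0.001,0.002,-0.112,100],
  ],
)

```text
t: 2.4
ee_pos: [560.5, 56.8, 153.1]
eef_rot: [[-0.931, -0.364, 0.002], [-0.364, 0.931, -0.0], [-0.002, -0.001, -1.0]]
wrist_force: [0.4, -1.1, 0.2]
finger_gap: 51.8
grip_force: 0.0
```

```bash
python3 - <<'E'
from h import *
w=camera("wrist")
cv2.imwrite("pics/w2.png",cv2.resize(w["frame"],(800,600),interpolation=cv2.INTER_CUBIC))
o=telemetry.get_obs();print(o["t"],o["ee_pos"],o["wrist_force"],o["finger_gap"])
E
```

```text
2.45 [560.65306819  56.63607625 153.21791822] [-0.50162326  0.47669817  0.00611176] 51.59470007304119
```

View pics/w2.png

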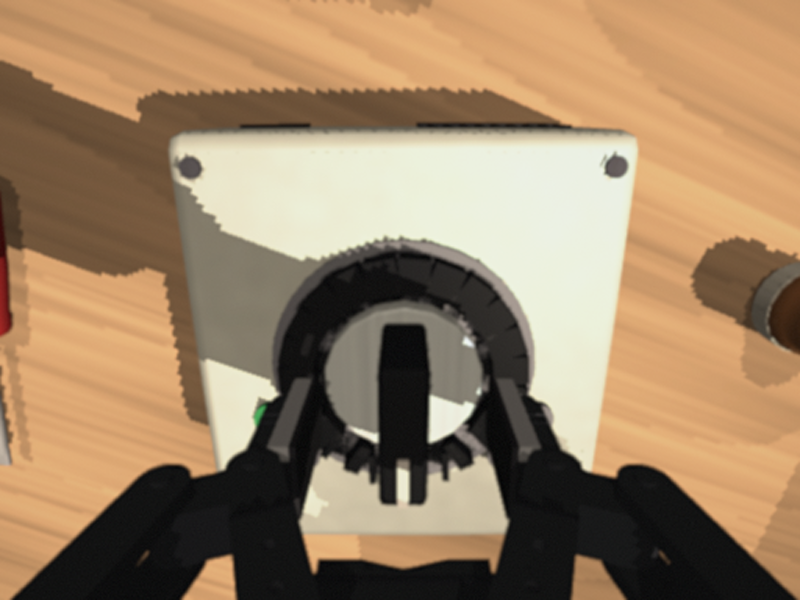

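The bar, centred at column 404, lies midway between the fingers (318 to 490), so I close on it.

Call:
send_rows(
  motion=[
    [0,0,0,0,0,-0.001,255],
    [0,0,0,0,0,-0.001,255],
    [0,0,0,0,0,-0.001,255],
    [0,0,0,0,0,-0.001,255],
    [0,0,0,0,0,-0.001,255],
    [0,0,0,0,0,-0.001,255],
  ],
)

```text
t: 3.2
ee_pos: [560.0, 56.3, 151.3]
eef_rot: [[-0.932, -0.363, 0.0], [-0.363, 0.932, 0.0], [-0.0, -0.0, -1.0]]
wrist_force: [-1.5, 0.5, 5.7]
finger_gap: 13.3
grip_force: 59.7
```

Call:
send_rows(
  motion=[
    [0,0,0,0,0,0.003,255],
    [0,0,0,0,0,0.006,255],
    [0,0,0,0,0,0.009,255],
    [0,0,0,0,0,0.012,255],
    [0,0,0,0,0,0.012,255],
    [0,0,0,0,0,0.012,255],
    [0,0,0,0,0,0.012,255],
  ],
)

```text
t: 4.08
ee_pos: [560.0, 56.4, 163.3]
eef_rot: [[-0.932, -0.364, 0.001], [-0.364, 0.932, -0.0], [-0.001, -0.0, -1.0]]
wrist_force: [0.5, 1.2, 3.5]
finger_gap: 13.1
grip_force: 59.3
```

```bash
python3 - <<'E'
from h import *
import pickle
w=pickle.load(open("w0.pkl","rb"));a,b=pickle.load(open("c0.pkl","rb"))
th=.3738
rows=[]
for c,C in((w,[559.1,57.0]),(a,[561.15,54.9]),(b,[560,56])):
  an=np.linspace(-1.5,1.5,750);r=np.linspace(60,28,180)
  A,Rr=np.meshgrid(an,r)
  P=np.stack([C[0]+Rr*np.cos(A+th),C[1]+Rr*np.sin(A+th),np.full_like(A,72)],-1).reshape(-1,3)
  m=proj(c,P[0]) if 0 else cv2.projectPoints(P,cv2.Rodrigues(np.array(c["R"],float))[0],np.array(c["t"],float),np.array(c["K"],float),np.array(c["D"],float))[0].reshape(180,750,2).astype(np.float32)
  rows.append(cv2.remap(c["frame"],m[...,0],m[...,1],cv2.INTER_CUBIC))
I=np.vstack(rows)
for x in(-1.17,-.81,.81,1.17):cv2.line(I,(int((x+1.5)*250),0),(int((x+1.5)*250),540),(0,255,255),1)
cv2.imwrite("pics/p.png",np.clip(I*1.6,0,255).astype(np.uint8))
E
```

```text
(no output)
```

View pics/p.png

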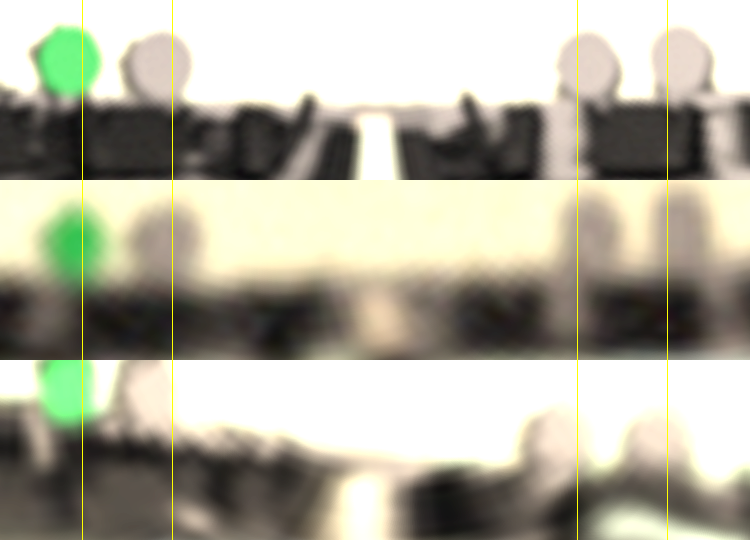

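Top and scene both show the green dot's notch about 0.12 rad on the negative side (column ~43, dot at ~71, 250 px/rad). I expect it near -1.29 rad, so I'll turn there and feel from that point.

Call:
send_rows(
  motion=[
    [0,0,-6,0,0,0,255],
    [0,0,-14,0,0,0,255],
    [0,0,-22,0,0,0,255],
    [0,0,-30,0,0,0,255],
    [0,0,-38,0,0,0,255],
    [0,0,-46,0,0,0,255],
    [0,0,-54,0,0,0,255],
    [0,0,-61,0,0,0,255],
    [0,0,-67,0,0,0,255],
    [0,0,-71,0,0,0,255],
    [0,0,-74,0,0,0,255],
    [0,0,-74,0,0,0,255],
  ],
)

```text
t: 5.58
ee_pos: [559.7, 55.5, 163.2]
eef_rot: [[-0.607, 0.795, -0.0], [0.795, 0.607, -0.002], [-0.001, -0.001, -1.0]]
wrist_force: [-0.6, -4.5, 3.4]
finger_gap: 13.0
grip_force: 59.6
```

```bash
cat > s.py <<'E'
from h import *
o=telemetry.get_obs();R=o["eef_rot"]
print(o["t"],o["ee_pos"].round(2),"ang",np.arctan2(R[1,1],R[0,1])-1.9446,"F",o["wrist_force"].round(1),"T",o["ft_torque"].round(2),o["finger_gap"],o["grip_force"])
E
python3 s.py
```

```text
5.575 [559.66  55.54 163.15] ang -1.2921161812665032 F [-0.6 -4.5  3.4] T [-0.79  0.13 -0.07] 13.033864968014772 59.58369970321655
```

Call:
send_rows(
  motion=[
    [0,0,0,0,0,-0.002,255],
    [0,0,0,0,0,-0.004,255],
    [0,0,0,0,0,-0.005,255],
    [0,0,0,0,0,-0.0055,255],
    [0,0,0,0,0,-0.0055,255],
  ],
)

```text
t: 6.2
ee_pos: [559.8, 55.7, 157.5]
eef_rot: [[-0.608, 0.794, -0.0], [0.794, 0.608, -0.001], [-0.001, -0.001, -1.0]]
wrist_force: [-0.2, -5.3, 5.3]
finger_gap: 13.2
grip_force: 59.9
```

```bash
python3 s.py
```

```text
6.2 [559.76  55.65 157.46] ang -1.2911456037941391 F [-0.2 -5.3  5.3] T [-0.94  0.14  0.22] 13.249062266591094 59.85031485557556
```

No block at 6.3 mm out and only the friction force, so it looks to be in the notch. I'll push on gently.

Call:
send_rows(
  motion=[
    [0,0,0,0,0,-0.001,255],
    [0,0,0,0,0,-0.002,255],
    [0,0,0,0,0,-0.002,255],
  ],
)

```text
t: 6.58
ee_pos: [559.8, 55.7, 155.5]
eef_rot: [[-0.608, 0.794, -0.0], [0.794, 0.608, -0.002], [-0.001, -0.001, -1.0]]
wrist_force: [-0.7, -6.0, 4.5]
finger_gap: 12.8
grip_force: 59.9
```

```bash
python3 s.py
```

```text
6.575 [559.75  55.7  155.51] ang -1.290852996651103 F [-0.7 -6.   4.5] T [-0.98  0.19  0.3 ] 12.829014699043135 59.94318902492523
```

Call:
send_rows(
  motion=[
    [0,0,0,0,0,-0.001,255],
    [0,0,0,0,0,-0.002,255],
    [0,0,0,0,0,-0.003,255],
    [0,0,0,0,0,-0.003,255],
  ],
)

```text
t: 7.08
ee_pos: [559.8, 55.7, 152.6]
eef_rot: [[-0.608, 0.794, -0.0], [0.794, 0.608, -0.002], [-0.001, -0.001, -1.0]]
wrist_force: [-1.2, -4.9, 5.5]
finger_gap: 13.1
grip_force: 60.0
```

```bash
python3 s.py
```

```text
7.075 [559.77  55.69 152.55] ang -1.2907549089897552 F [-1.2 -4.9  5.5] T [-0.95  0.23  0.35] 13.149235940079082 60.029688477516174
```

Call:
send_rows(
  motion=[
    [0,0,0,0,0,-0.0005,255],
    [0,0,0,0,0,-0.001,255],
    [0,0,0,0,0,-0.0013,255],
    [0,0,0,0,0,-0.0013,255],
  ],
)

```text
t: 7.58
ee_pos: [559.8, 55.7, 151.4]
eef_rot: [[-0.608, 0.794, -0.0], [0.794, 0.608, -0.002], [-0.001, -0.001, -1.0]]
wrist_force: [-1.2, -4.6, 6.3]
finger_gap: 13.0
grip_force: 60.1
```

```bash
python3 s.py
```

```text
7.575 [559.77  55.69 151.35] ang -1.2906971424484825 F [-1.2 -4.6  6.3] T [-0.97  0.24  0.37] 13.03906065501045 60.11634886264801
```

Call:
send_rows(
  motion=[
    [0,0,0,0,0,-0.0003,255],
    [0,0,0,0,0,-0.0006,255],
    [0,0,0,0,0,-0.0006,255],
  ],
)

```text
t: 7.95
ee_pos: [559.7, 55.7, 151.3]
eef_rot: [[-0.608, 0.794, 0.0], [0.794, 0.608, -0.002], [-0.001, -0.001, -1.0]]
wrist_force: [-2.8, -4.6, 10.8]
finger_gap: 13.0
grip_force: 60.8
```

```bash
python3 s.py
```

```text
7.95 [559.74  55.73 151.26] ang -1.2906758158625733 F [-2.8 -4.6 10.8] T [-1.    0.41  0.32] 12.99510567391291 60.79742610454559
```

A firm stop at 10.8 N, at the same height as when it was first home, so I release and back off.

Call:
send_rows(
  motion=[
    [0,0,0,0,0,0,100],
    [0,0,0,0,0,0,100],
    [0,0,0,0,0,0,100],
    [0,0,0,0,0,0,100],
    [0,0,0,0,0,0.03,100],
    [0,0,0,0,0,0.08,60],
    [0,0,0,0,0,0.13,0],
    [0,0,0,0,0,0.13,0],
    [0,0,0,0,0,0.13,0],
  ],
)

```text
t: 9.07
ee_pos: [559.4, 56.4, 280.2]
eef_rot: [[-0.606, 0.795, -0.0], [0.795, 0.606, 0.0], [0.0, -0.0, -1.0]]
wrist_force: [0.6, -1.0, 0.3]
finger_gap: 85.5
grip_force: 0.0
```

```bash
python3 s.py; python3 - <<'E'
from h import *
w=camera("wrist");b=camera("scene")
x,y=(proj(b,[560,56,62])[0]).astype(int)
I=[cv2.resize(w["frame"][90:290,150:350],(400,400),interpolation=cv2.INTER_CUBIC),cv2.resize(b["frame"][y-50:y+50,x-50:x+50],(400,400),interpolation=cv2.INTER_CUBIC)]
cv2.imwrite("pics/e.png",np.hstack(I))
E
```

```text
9.075 [559.44  56.43 280.17] ang -1.2929735000733247 F [ 0.6 -1.   0.3] T [-0.01 -0.04 -0.02] 85.48460716015312 0.0
```

View pics/e.png

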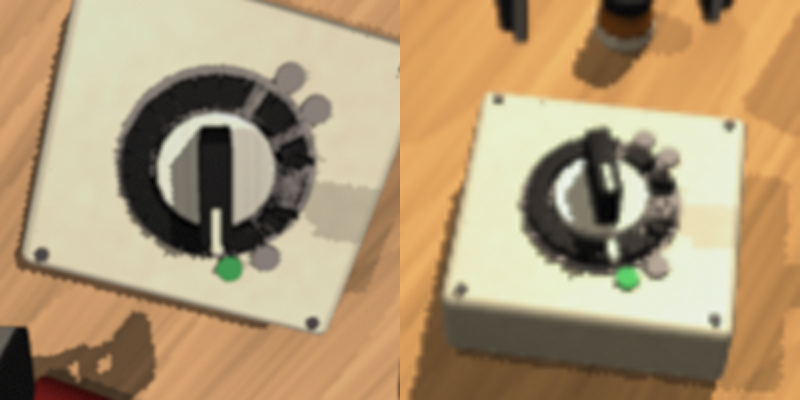

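The pointer, at crop (217,235), sits in the notch beside the green dot at (229,267). The dial is down and the gripper is clear, so I hand the job in.

```bash
python3 -c "
from bench import bot
print(bot.finish_job())"
```

```text
the job is handed in; nothing more can be done
None
```

The dial is home in the notch beside the green dot (about -1.29 rad) and released, with at most about 11 N measured at the wrist; I handed the job in after about 9 s of robot time, and no verdict was returned.

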